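# Close and lock the cover of the humidity-sensor box

## Task

In the cheese ripening room, fold the open cover of the steel sensor box down until it is fully shut, then lock it with its orange quarter-turn wing stud: press the stud in and turn it clockwise, feeling for the hidden slot until it drops through, then turn it a quarter turn further until it springs back into its catch and stays drawn in when let go. Leave the cheeses and everything else on the table where they stand.

Things in the scene. Friction and masses are not known exactly. Their poses are not given: they have to be found in the camera images.
- sensor_box: Fixed stainless box, 190 deep (x) by 200 wide (y) mm. Origin: centre of its underside, on the table; z up, its -x side faces the robot (turned by its yaw). Its mouth slopes 30 deg, rising away from the robot: rim 55 mm high in front, 165 at the back. The shut cover's outward normal leans 30 deg from vertical towards the box's -x.
- hinge_mid (a point): Fixed point at the middle of the cover's hinge axis, on the plane of the rim: at x = 85, y = 0, z = 159 mm of the box. The hinge axis runs along the box's y; the cover's underside passes through it.
- cover (a joint): Hinge of the white cover, rad: 0 = shut on the rim (hard stop), growing as the free edge swings up and away; starts 0.85 to 1.15. Stiff friction hinge (0.6 N m): stays where left. The cover is a plate 6 mm thick, 208 wide, reaching 213 mm from the hinge axis to its free edge; push it down on its outer face near that edge, beside the stud (about 5 N).
- stud_push (a joint): Push of the stud along the cover's normal, m: 0 = out, 0.0155 = hard stop. A spring pushes it out: 3 N at first, 0.5 N more per mm. With the cover shut its cross pin meets a receiver plate (hidden by a rubber seal) at 0.003, and goes deeper only in line (within 7 deg) with the slot. Kept pressed beyond 0.0142 it turns under the plate; let go there it rests at 0.014; in the locking groove it rests at 0.0115.
- stud_turn (a joint): Turn of the stud about the cover's normal, rad, clockwise positive seen from outside; starts -0.15 to 0.1; at 0 the wing lies up and down the slope. The hidden slot is at an unknown 0.15 to 0.65; groove 1.57 beyond it, hard stop 0.13 past that. Low friction. Let go in line with the slot it springs out; from 0.5 to 1.2 past the slot it stays in and can be regrasped.
- wing (a point): Foot of the orange wing, on the stud's axis, on top of its black flange; z outwards along the axis, x along the wing. The wing stands up from here: 24 mm high, 34 long (x), 9 thick (y). Flange 34 across, 4 thick. The axis crosses the cover 150 mm from the hinge axis, midway across its width; with the stud out this point is 24 mm above the cover's outer face, 30 above its underside.
- cheese_a: Bystander: cream cheese wheel 100 across, 36 high, beside the box; origin underneath.
- cheese_b: Bystander: cheese wheel 100 across, 36 high, on the other side of the box; origin underneath.
- cheese_c: Bystander: cheese wheel 100 across, 36 high, right of the robot; origin underneath.
- brush: Bystander: hand brush lying in front of the box, about 30 mm high; origin underneath.
- bottle: Bystander: white bottle 64 across, 150 high, left; origin underneath.
- jar: Bystander: jar 72 across, 80 high, left; origin underneath.
- tub: Bystander: blue open tub 160 x 120 x 60, right; origin underneath.

How it is judged:
On the way, in this order (a step that is already met when the one before it is completed fails the run):
1. the cover is folded shut (value of joint cover below 0.03 rad), for 0.2 s.
2. with the cover shut, the stud is pushed in through the slot (value of joint stud_push above 0.0132 m and value of joint cover below 0.03 rad), for 0.1 s.
At the end, for the whole second after the job is handed in: The cover is shut (within 0.03 rad), the stud is locked: let go, it stays drawn in between 9.8 and 12.8 mm (its groove; it rests at 0 when loose and at 14 when only part turned) and is at rest; every bystander is within 40 mm of where it stood (value of joint cover below 0.03 rad and value of joint stud_push between 0.0098 and 0.0128 m and velocity of joint stud_push below 0.01 m/s and distance of each of cheese_a, cheese_b, cheese_c, brush, bottle, jar, tub from where it was at the start of the episode below 0.04 m); the robot touches nothing.
It fails at once if a bystander is knocked away (more than 40 mm) (distance of any of cheese_a, cheese_b, cheese_c, brush, bottle, jar, tub from where it was at the start of the episode above 0.04 m).
It also fails if it takes over 67 s, if anything falls off the work surface, if the arm or the gripper's body presses on something with over 40 N, if the wrist force passes 120 N, or if a joint passes its speed limit or range.

## Robot

A 6-joint arm with a two-finger parallel gripper is mounted at the origin on the work surface. World frame = base frame: x ahead of the robot, y to its left, z up, the work surface at z = 0. Lengths are in m, angles in rad, forces in N, time in s.
With the tool pointing down it reaches from about 0.425 to 0.95 m from the base axis. Payload 3.5 kg.
Tool frame: the origin (TCP) lies on the centre line of the jaws, within the pads' length; the fingertips stand tip_extent ahead of it and the grasp point (between the pads) lies 2 mm behind it (tip_extent is the distance from the TCP to the fingertips, in m); z points along the fingers, y is the direction in which the jaws open and shut (so a half turn about z gives the same grasp; the last joint's range is limited). The gripper opens to 85 mm and grips with 20 to 120 N. Pads are 22 mm wide; open, the fingers measure 114 mm over their backs; the gripper's body (76 mm by 85 mm) begins 54 mm behind the grasp point. The pads swing forward as they close: fully open they stand 13 mm farther back than shut.
Start: joints at [1.146, 0.286, 1.577, -0, 1.279, -0.15], TCP at [0.183, 0.65, 0.213] pointing down, gripper open.
Joint ranges: [-2.77, 2.77], [-0.9, 2.22], [0.21, 2.48], [-1.53, 4.67], [0.24, 2.81], [-2.84, 2.84]. Speed limits (rad/s): [2.79, 2.79, 3.14, 3.14, 3.14, 3.14].

## Interface

Orientations are given as a unit quaternion [x, y, z, w].
In Python, from plant import * gives the robot as it stands.
- The arm moves only by the shell command python3 -m crank 'ROWS' [FORCE]. ROWS is JSON, a list of rows, each a list of 7 numbers: the gripper's target within -1 to 1 (shut at 1, half-way at 0, fully open at -1), then the shift along the tool's x, y, z in cm, then the turn, a rotation vector about the tool's x, y, z in degrees. In form: [[fingers, tx, ty, tz, wx, wy, wz], ...]. A call has 1 to 5 rows; each row shifts and turns the commanded pose from where the row before left it, along the tool's axes as they then stand; what a row does not reach is not made up. A row lasts 1/10 s, in which the tool goes at most 50 mm and 8.59 degrees, less where a joint would pass 70% of its speed; a pose out of reach is approached as far as the arm can. A call is refused whole if a number of a shift passes 5 or a number of a turn 8.59, either way. A call with a gripper value outside its range is refused whole. The fingers move at their own pace and stop on an object; FORCE is the grip in N (left out, the last holds). Time passes only in rows, so rows that do not move let the fingers close. It gives the time, the measured TCP pose, the force and the opening at its end, in the units of the state.
- get_state(): the state, without advancing time (a new reading comes with each control period).
- read_camera(name): name is "scene" or "top"; returns a dict with "color" (384x512x3 uint8, red, green, blue), "vfov" (degrees; the focal length in pixels is half the picture's height over the tangent of half this angle, whatever the lens; pixels are square), "cx", "cy" (the principal point, pixels), "cam_to_world" (4x4, takes a point from camera to world coordinates). Camera axes: x right, y up, looking along -z (the intrinsics and any distortion apply to the point x, -y, -z); pixel columns grow to the right and rows downward; lengths in m; the calibration is good to about 2 mm. A picture is of the moment at which its call begins. There is no depth.
- sign_off(): hands the job in, once; it reports no verdict.
Trained networks look in the newest picture that a camera, given by its name, has taken for a name from the list of things; names that differ only in an ending like _2 or _b are one class to them, and where a whole thing is asked for, a point or a joint stands for the part that bears it (a point fixed in the world has none). Each returns a list of dicts, best first, with "p" (0 to 1); they miss things now and then, are a little off and sometimes report something else, mostly with a low value. They report only what shows in the picture. A call takes as long as a camera call.
- trace(thing, camera): "pixels" (384x512 bool, what is visible of it) and "location" ([column, row] in pixels, amid what is visible of it).
- place_of(thing, camera): "location" ([column, row] in pixels: a listed point, or the origin of a listed thing).
The state is a dict: "time": time; "qpos": joint angles; "dq": joint speeds; "joint_efforts": joint torques, N m; "eef_pos": TCP position; "tcp_rot": TCP orientation; "contact_force": force on the tool from outside, world axes, zero at the start; "wrist_torque": the same for the moment, N m; "opening": opening from 0.0 (shut) to 1.0 (fully open).
Only numpy, scipy, OpenCV 4.12 (cv2) and the standard library are available. Lean on these libraries where they do the work, as an engineer would, in place of code of your own. Each camera call takes 0.05 s, during which the arm holds its last target.

## Working session

There is one attempt and no reset: what is moved stays moved. The work goes in short steps, Python scripts to look and compute and a shell command to move; the robot and the scene stay as the last step left them, time stands still between calls to the robot, and variables do not carry over. Pictures are saved under pics/ and viewed, and the job is handed in when it is done.

```bash
ls; mkdir -p pics; cat > h.py <<'E'
from plant import *
import numpy as np, cv2
from scipy.spatial.transform import Rotation as R
def snap(cam,fn):
    c=read_camera(cam); cv2.imwrite('pics/'+fn,c['color'][:,:,::-1]); return c
E
python3 - <<'E'
from h import *
s=get_state(); print(s)
for cam in('scene','top'):
    c=snap(cam,cam+'0.png'); print(cam,{k:c[k] for k in c if k!='color'})
    for t in('sensor_box','wing','hinge_mid','cheese_a','brush','bottle','jar','tub'):
        print(t,[(np.round(d['location'],1),round(d['p'],2)) for d in place_of(t,cam)][:4])
E
```

```text
pics
{'time': 0.0, 'qpos': array([ 1.14601928e+00,  2.87193722e-01,  1.57820730e+00, -5.59799313e-06,
        1.27857669e+00, -1.49993588e-01]), 'dq': array([ 0.00049732, -0.00123408,  0.0006206 , -0.00105129,  0.00069994,
        0.00039286]), 'joint_efforts': array([ 4.86522167e-04, -4.05977869e+01, -2.92628074e+01, -8.32409341e-05,
        5.81801301e-03,  6.33616295e-06]), 'eef_pos': array([0.18282721, 0.64903321, 0.21161211]), 'tcp_rot': array([ 1.36958992e-01,  9.90576000e-01, -1.14437717e-03, -3.35446716e-04]), 'contact_force': array([ 0.13894491,  0.4957516 , -0.11901386]), 'wrist_torque': array([0.00428106, 0.02948238, 0.00140143]), 'opening': 0.9988188752885728}
scene {'vfov': 50.38378114329304, 'cx': 251.93432076451535, 'cy': 190.59789926872398, 'cam_to_world': array([[-0.1325467 , -0.51888867,  0.84450336,  1.88031926],
       [ 0.99107645, -0.05726047,  0.12036909,  0.19742066],
       [-0.0141015 ,  0.85292191,  0.52184802,  0.96705566],
       [ 0.        ,  0.        ,  0.        ,  1.        ]])}
sensor_box [(array([233.8, 224.5]), 0.58)]
wing [(array([228.3, 165.5])
[... 324 characters left out ...]
49180348797, 'cx': 259.8231166498957, 'cy': 189.6170913420771, 'cam_to_world': array([[-0.01511355,  0.99479221, -0.10079706,  0.35874858],
       [-0.99986229, -0.01434519,  0.00834338,  0.0120455 ],
       [ 0.00685398,  0.10090928,  0.99487202,  1.95678114],
       [ 0.        ,  0.        ,  0.        ,  1.        ]])}
sensor_box []
wing [(array([283.4, 178.8]), 0.64)]
hinge_mid [(array([277.6, 149.2]), 0.75)]
cheese_a [(array([379.4, 179. ]), 0.72), (array([324.9, 188.3]), 0.69), (array([233.1, 190.3]), 0.68)]
brush [(array([284.9, 224.3]), 0.59)]
bottle [(array([139.5, 197.5]), 0.68)]
jar [(array([376.2, 176.7]), 0.74), (array([142.3, 228.1]), 0.66)]
tub [(array([397.9, 231.3]), 0.84)]
```

```bash
python3 - <<'E'
import cv2,numpy as np
a=cv2.imread('pics/scene0.png');b=cv2.imread('pics/top0.png')
cv2.imwrite('pics/s0z.png',cv2.resize(a[110:270,90:400],(775,400),interpolation=cv2.INTER_CUBIC))
cv2.imwrite('pics/t0z.png',cv2.resize(b[110:270,110:420],(775,400),interpolation=cv2.INTER_CUBIC))
E
```

```text
(no output)
```

View pics/s0z.png

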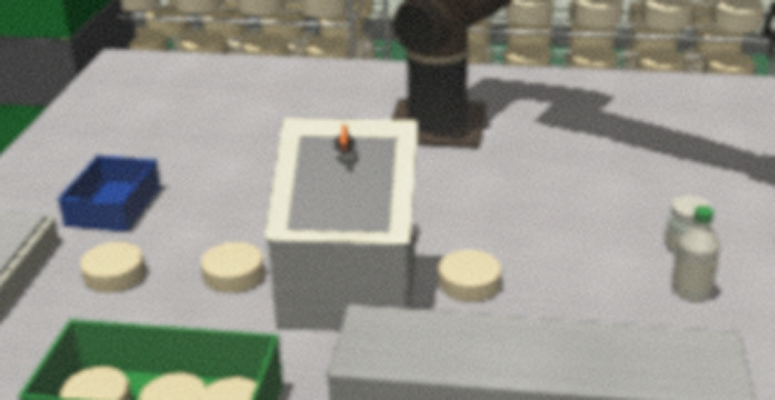

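View pics/t0z.png

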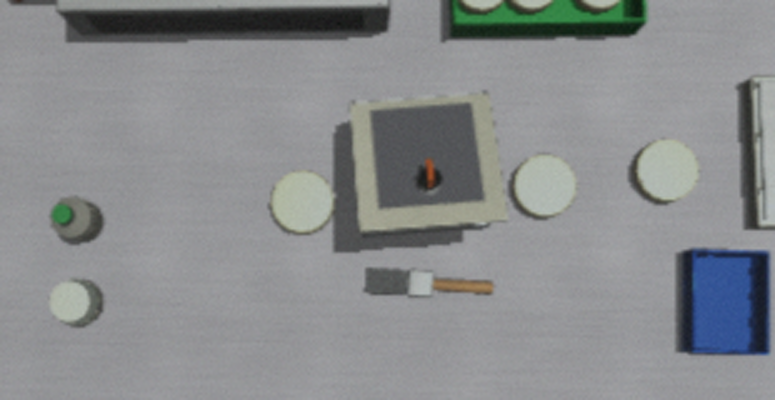

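```bash
cat >> h.py <<'E'
def proj(c,P):
    T=np.linalg.inv(c['cam_to_world']); p=(T[:3,:3]@np.atleast_2d(P).T).T+T[:3,3]
    h=c['color'].shape[0]; f=h/2/np.tan(np.radians(c['vfov'])/2)
    return np.c_[c['cx']+f*p[:,0]/-p[:,2], c['cy']+f*p[:,1]/p[:,2]]
def quad(m):
    cs,_=cv2.findContours(m.astype(np.uint8),cv2.RETR_EXTERNAL,cv2.CHAIN_APPROX_NONE)
    k=cv2.convexHull(max(cs,key=cv2.contourArea))
    for e in np.linspace(2,20,40):
        q=cv2.approxPolyDP(k,e,True)
        if len(q)<=4: return q[:,0]
E
python3 - <<'E'
from h import *
for cam in('scene','top'):
    read_camera(cam)
    for t in ('cover','wing','sensor_box','stud_turn'):
        for d in trace(t,cam)[:2]:
            m=d['pixels']; print(cam,t,round(d['p'],2),m.sum(),np.round(d['location'],1),quad(m).tolist())
            if t=='cover': cv2.imwrite(f'pics/m_{cam}.png',m.astype(np.uint8)*255)
E
```

```text
scene cover 0.93 2698 [224.4 183.3] [[205, 157], [255, 160], [252, 206], [196, 204]]
scene wing 0.6 62 [225.7 164.7] [[228, 161], [231, 168], [225, 170], [223, 166]]
scene sensor_box 0.78 4449 [227.7 196.2] [[204, 157], [255, 159], [253, 232], [200, 240]]
scene stud_turn 0.53 64 [228.3 165.9] [[227, 160], [231, 165], [229, 170], [223, 168]]
top cover 0.58 2915 [281.7 176.4] [[303, 149], [311, 196], [255, 202], [250, 153]]
top wing 0.61 71 [283.2 177.7] [[282, 174], [285, 182], [279, 184], [277, 179]]
top wing 0.43 400 [277.7 223.6] [[256, 224], [258, 217], [306, 225]]
top sensor_box 0.63 3125 [279.5 174.7] [[304, 147], [312, 197], [255, 203], [250, 151]]
top stud_turn 0.51 74 [280.8 182.1] [[282, 174], [285, 182], [278, 184], [277, 179]]
```

```bash
cat >> h.py <<'E'
def model(p):
    x,y,yaw,th=p
    B=R.from_euler('z',yaw).as_matrix(); o=np.array([x,y,0])
    hm=np.array([.085,0,.159])
    a=np.radians(-30)+th  # elevation of cover direction towards -x
    d=np.array([-np.cos(a),0,np.sin(a)]); n=np.array([np.sin(a),0,np.cos(a)])
    return B,o,hm,d,n
def W(p,s,y,h):
    B,o,hm,d,n=model(p); return o+B@(hm+s*d+y*np.array([0,1,0])+h*n)
E
python3 - <<'E'
from h import *
from scipy.optimize import least_squares
C={k:read_camera(k) for k in('scene','top')}
# (cam, s,y,h,px,w)
obs=[('scene',.213,-.104,.006,(204,157.6),1),('scene',.213,.104,.006,(256.8,158.8),1),
('top',.213,.104,.006,(253.2,202.8),1),('top',.213,-.104,.006,(312.8,198.4),1),
('scene',0,0,0,(225.1,203.4),.7),('top',0,0,0,(277.6,149.2),.7),
('scene',.150,0,.030,(228.3,165.5),.7),('top',.150,0,.030,(283.4,178.8),.7),
('top',0,.104,.006,(250,150.8),.3),('top',0,-.104,.006,(306,146.8),.3),
('scene',0,.104,.006,(255.2,207.2),.3),('scene',0,-.104,.006,(196.8,206),.3)]
def f(p,full=False):
    r=[w*(proj(C[c],W(p,s,y,h))[0]-np.array(px)) for c,s,y,h,px,w in obs]
    return np.array(r) if full else np.ravel(r)
s=least_squares(f,[.5,0,0,1.],loss='soft_l1')
print(s.x); print(np.round(f(s.x,True),1))
p=s.x
for n,a in (('edge',(.213,0,.006)),('wing',(.15,0,.03)),('wtop',(.15,0,.054)),('hinge',(0,0,0))): print(n,W(p,*a).round(4))
p2=p.copy();p2[3]=0
for n,a in (('edge',(.213,0,.006)),('wing',(.15,0,.03)),('hinge',(0,0,0))): print('shut',n,W(p2,*a).round(4))
J=s.jac; print(np.sqrt(np.diag(np.linalg.inv(J.T@J))))
E
```

```text
[ 0.60011498 -0.0766405   0.05867474  0.94446658]
[[-0.4 -0. ]
 [ 0.3 -0.1]
 [ 0.2 -0.4]
 [ 0.  -0.4]
 [-0.1  1.5]
 [ 0.1  1.1]
 [-0.1  1.2]
 [-1.3  1.7]
 [-0.1  0.3]
 [-0.1  0.3]
 [-0.4 -0.5]
 [-0.2 -0.7]]
edge [ 0.4933 -0.0829  0.2515]
wing [ 0.5605 -0.079   0.2477]
wtop [ 0.5703 -0.0784  0.2696]
hinge [ 0.685  -0.0717  0.159 ]
shut edge [ 0.4978 -0.0826  0.0577]
shut wing [ 0.5403 -0.0802  0.11  ]
shut hinge [ 0.685  -0.0717  0.159 ]
[0.00233348 0.00177618 0.01483379 0.01658192]
```

```bash
python3 -m crank '[[1,-4,-2.5,-3,0,0,-2],[1,-4,-3.5,-3,0,0,-2],[1,-4,-4,-3,0,0,-2],[1,-3.5,-4,-3,0,0,-2],[1,-3,-4,-2,0,0,-2]]' 20 && python3 -m crank '[[1,-3,-4,0,0,0,-2],[1,-3,-4,0,0,0,-2],[1,-2.5,-4,0,0,0,-2],[1,-2,-4.5,0,0,0,-2],[1,-1,-4.5,0,0,0,-1]]' && python3 - <<'E'
from h import *
st(); delta(np.array([.50,-.02,.36]),tool(0),5)
E
```

```text
time: 2.0
eef_pos: [0.307, 0.467, 0.333]
tcp_rot: [0.049, 0.999, 0.001, 0.001]
contact_force: [0.2, 0.8, 0.7]
opening: 0.143
time: 2.5
eef_pos: [0.4158, 0.2513, 0.3311]
tcp_rot: [-0.029, 1.0, -0.0, 0.0]
contact_force: [0.7, -0.1, -0.1]
opening: -0.001
t 2.5 pos [0.4158 0.2513 0.3311] z [ 0.001 -0.    -1.   ] y [-0.057  0.998 -0.   ] q [ 0.335 -0.211  1.877 -0.     1.475 -1.294] F [ 0.7 -0.1 -0.1] Ftool [-0.7 -0.1  0.1] M [-0.09  0.03  0.05] op -0.001
n 5
[-1.37, -5.51, -0.58, -0.0, 0.01, -0.01]
[-1.37, -5.51, -0.58, -0.0, 0.01, -0.01]
[-1.37, -5.51, -0.58, -0.0, 0.01, -0.01]
[-1.37, -5.51, -0.58, -0.0, 0.01, -0.01]
[-1.36, -5.51, -0.58, -0.0, 0.01, -0.01]
total 28.550299732448025 [-0.   0.  -0.1]
```

```bash
python3 -m crank '[[1,-2,-4.5,-0.5,0,0,0],[1,-2,-4.5,0,0,0,0],[1,-2,-4.5,0,0,0,0],[1,-1,-4.5,0,0,0,0],[1,-0.5,-4.5,0,0,0,0]]' && python3 -m crank '[[1,0,-4,0,0,0,0],[1,0,0,0,0,0,0],[1,0,0,0,0,0,0]]' && python3 - <<'E'
from h import *
st(); delta(np.array([.50,-.018,.29]),tool(0),4)
snap('scene','s1.png')
E
```

```text
time: 3.0
eef_pos: [0.5031, 0.0308, 0.3361]
tcp_rot: [-0.028, 1.0, 0.0, 0.0]
contact_force: [0.8, 0.1, -0.2]
opening: -0.0
time: 3.3
eef_pos: [0.5048, -0.0077, 0.336]
tcp_rot: [-0.027, 1.0, 0.0, -0.0]
contact_force: [-0.1, -0.3, 0.9]
opening: 0.004
t 3.3 pos [ 0.5048 -0.0077  0.336 ] z [-0.     0.001 -1.   ] y [-0.055  0.999  0.001] q [-2.170e-01 -1.660e-01  1.830e+00  1.000e-03  1.478e+00 -1.842e+00] F [-0.1 -0.3  0.9] Ftool [ 0.1 -0.3 -0.9] M [ 0.02 -0.07 -0.02] op 0.004
n 4
[0.13, -0.25, 1.15, 0.01, 0.0, -0.06]
[0.14, -0.25, 1.15, 0.01, 0.0, -0.06]
[0.14, -0.25, 1.15, 0.01, 0.0, -0.06]
[0.14, -0.25, 1.15, 0.01, 0.0, -0.06]
total 4.740437254389057 [ 0.   0.  -0.2]
```

View pics/s1.png

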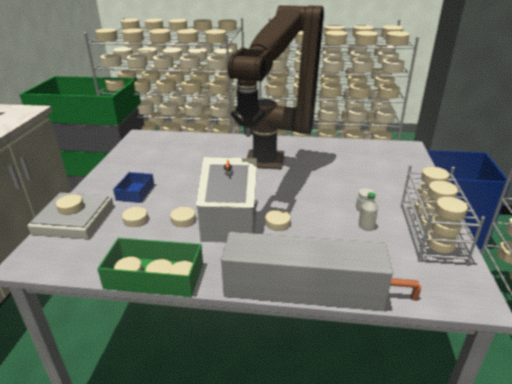

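```bash
python3 - <<'E'
from h import *
for th in(.944,.75,.5,.25,0):
    p=P0.copy();p[3]=th; print(th,(W(p,.188,.062,.006)+[0,0,.017]).round(4))
E
python3 -m crank '[[1,-0.3,-0.7,2,0,0,0],[1,-0.3,-0.4,2,0,0,0],[1,0,0,1.5,0,0,0],[1,0,0,0.5,0,0,0],[1,0,0,0,0,0,0]]'; python3 -c "from h import *;st()"
```

```text
0.944 [ 0.5124 -0.0196  0.2582]
0.75 [ 0.4998 -0.0204  0.224 ]
0.5 [ 0.4936 -0.0208  0.1776]
0.25 [ 0.499  -0.0204  0.131 ]
0 [ 0.5158 -0.0194  0.0872]
time: 3.85
eef_pos: [0.511, -0.0167, 0.2752]
tcp_rot: [-0.029, 1.0, 0.0, -0.001]
contact_force: [0.8, -0.7, -0.1]
opening: 0.002
t 3.85 pos [ 0.511  -0.0167  0.2752] z [-0.002  0.001 -1.   ] y [-0.058  0.998  0.001] q [-0.231 -0.123  1.9    0.     1.367 -1.86 ] F [ 0.8 -0.7 -0.1] Ftool [-0.8 -0.8  0.1] M [0.03 0.02 0.04] op 0.002
```

```bash
python3 -m crank '[[1,0,0,1,0,0,0],[1,0.2,-0.1,1,0,0,0],[1,0.4,-0.1,1,0,0,0],[1,0.3,0,1,0,0,0],[1,0.3,0,1,0,0,0]]'; python3 -c "from h import *;st()"; python3 -m crank '[[1,0.2,0,1,0,0,0],[1,0.2,0,1,0,0,0],[1,0.1,0,1,0,0,0],[1,0.1,0,1,0,0,0],[1,0,0,1,0,0,0]]'; python3 -c "from h import *;st()"
```

```text
time: 4.35
eef_pos: [0.4992, -0.0205, 0.2253]
tcp_rot: [-0.028, 1.0, -0.0, -0.0]
contact_force: [-1.3, 0.3, 1.6]
opening: -0.0
t 4.35 pos [ 0.4992 -0.0205  0.2253] z [-0. -0. -1.] y [-0.057  0.998 -0.   ] q [-0.244 -0.118  1.986 -0.     1.274 -1.872] F [-1.3  0.3  1.6] Ftool [ 1.3  0.4 -1.6] M [ 0.05  0.1  -0.01] op -0.0
time: 4.85
eef_pos: [0.4935, -0.0207, 0.1751]
tcp_rot: [-0.028, 1.0, 0.0, -0.0]
contact_force: [-0.5, 0.3, 1.2]
opening: 0.002
t 4.85 pos [ 0.4935 -0.0207  0.1751] z [-0.  0. -1.] y [-0.057  0.998  0.   ] q [-0.248 -0.084  2.049 -0.     1.177 -1.875] F [-0.5  0.3  1.2] Ftool [ 0.5  0.3 -1.2] M [0.   0.14 0.02] op 0.002
```

```bash
python3 -c "
from h import *
for k in('scene','top'):
  c=snap(k,k+'2.png')
a=cv2.imread('pics/scene2.png')[100:260,150:350];b=cv2.imread('pics/top2.png')[110:270,180:380]
cv2.imwrite('pics/c2.png',np.hstack([cv2.resize(a,None,fx=2,fy=2,interpolation=2),cv2.resize(b,None,fx=2,fy=2,interpolation=2)]))"
```

```text
(no output)
```

View pics/c2.png

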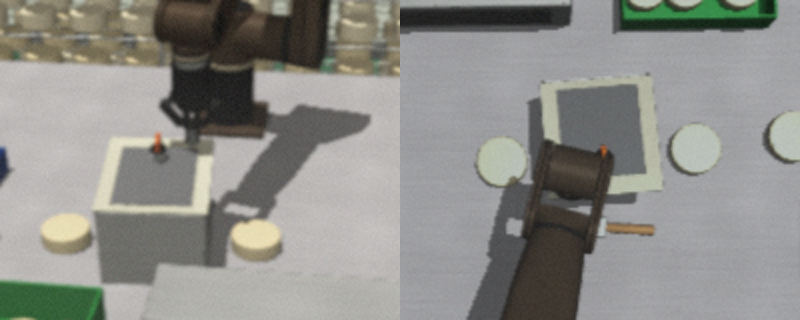

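The cover has come down part way with the fingertips on its left front corner. I'll continue the arc.

```bash
python3 -m crank '[[1,0,0,1,0,0,0],[1,0,0,1,0,0,0],[1,-0.1,0,1,0,0,0],[1,-0.2,0,1,0,0,0],[1,-0.3,0,0.8,0,0,0]]'; python3 -c "from h import *;st()"; python3 -m crank '[[1,-0.3,0,0.8,0,0,0],[1,-0.3,0,0.8,0,0,0],[1,-0.4,0,0.8,0,0,0],[1,-0.4,0,0.7,0,0,0]]'; python3 -c "from h import *;st()"
```

```text
time: 5.45
eef_pos: [0.4993, -0.0202, 0.1267]
tcp_rot: [-0.028, 1.0, 0.0, -0.001]
contact_force: [-1.5, -0.3, 0.9]
opening: -0.003
t 5.45 pos [ 0.4993 -0.0202  0.1267] z [-0.001  0.    -1.   ] y [-0.057  0.998  0.   ] q [-0.244 -0.011  2.075  0.     1.079 -1.871] F [-1.5 -0.3  0.9] Ftool [ 1.5 -0.2 -0.9] M [-0.01  0.17 -0.01] op -0.003
time: 5.85
eef_pos: [0.5138, -0.0195, 0.0962]
tcp_rot: [-0.028, 1.0, 0.0, -0.0]
contact_force: [-1.5, -0.5, 1.9]
opening: -0.0
t 5.85 pos [ 0.5138 -0.0195  0.0962] z [-0.001  0.    -1.   ] y [-0.057  0.998  0.   ] q [-0.235  0.064  2.061 -0.     1.018 -1.863] F [-1.5 -0.5  1.9] Ftool [ 1.5 -0.5 -1.9] M [-0.05  0.17 -0.04] op -0.0
```

```bash
python3 -m crank '[[1,-0.1,0,0.4,0,0,0],[1,-0.1,0,0.3,0,0,0],[1,0,0,0,0,0,0]]'; python3 -c "from h import *;st()"; python3 -m crank '[[1,0,0,0.3,0,0,0],[1,0,0,0.2,0,0,0],[1,0,0,0,0,0,0]]'; python3 -c "from h import *;st()"
```

```text
time: 6.15
eef_pos: [0.5157, -0.0194, 0.0897]
tcp_rot: [-0.028, 1.0, 0.0, -0.0]
contact_force: [-0.6, -0.6, 0.3]
opening: 0.004
t 6.15 pos [ 0.5157 -0.0194  0.0897] z [-0.  0. -1.] y [-0.057  0.998  0.   ] q [-0.234  0.077  2.06   0.     1.004 -1.862] F [-0.6 -0.6  0.3] Ftool [ 0.7 -0.5 -0.3] M [-0.02  0.06  0.01] op 0.004
time: 6.45
eef_pos: [0.5157, -0.0195, 0.085]
tcp_rot: [-0.028, 1.0, -0.0, 0.0]
contact_force: [-0.1, -0.0, -0.1]
opening: -0.002
t 6.45 pos [ 0.5157 -0.0195  0.085 ] z [ 0. -0. -1.] y [-0.057  0.998 -0.   ] q [-0.235  0.084  2.063 -0.     0.994 -1.862] F [-0.1 -0.  -0.1] Ftool [ 0.1 -0.   0.1] M [0.01 0.03 0.04] op -0.002
```

```bash
for i in 1 ; do python3 -m crank '[[1,0,0,0.2,0,0,0],[1,0,0,0.2,0,0,0]]';python3 -m crank '[[1,0,0,0.2,0,0,0],[1,0,0,0,0,0,0]]'; done; python3 -c "from h import *;st();snap('scene','s3.png')
a=cv2.imread('pics/s3.png')[110:270,160:320]
cv2.imwrite('pics/s3z.png',cv2.resize(a,None,fx=3.5,fy=3.5,interpolation=2))"
```

```text
time: 6.65
eef_pos: [0.5159, -0.0196, 0.0812]
tcp_rot: [-0.028, 1.0, -0.0, 0.0]
contact_force: [0.0, 1.4, 1.3]
opening: -0.003
time: 6.85
eef_pos: [0.5153, -0.0194, 0.0786]
tcp_rot: [-0.028, 1.0, 0.0, -0.0]
contact_force: [-0.9, 0.5, 1.0]
opening: 0.004
t 6.85 pos [ 0.5153 -0.0194  0.0786] z [-0.001  0.    -1.   ] y [-0.057  0.998  0.   ] q [-0.235  0.093  2.066 -0.     0.983 -1.862] F [-0.9  0.5  1. ] Ftool [ 0.9  0.5 -1. ] M [ 0.01  0.07 -0.  ] op 0.004
```

View pics/s3z.png

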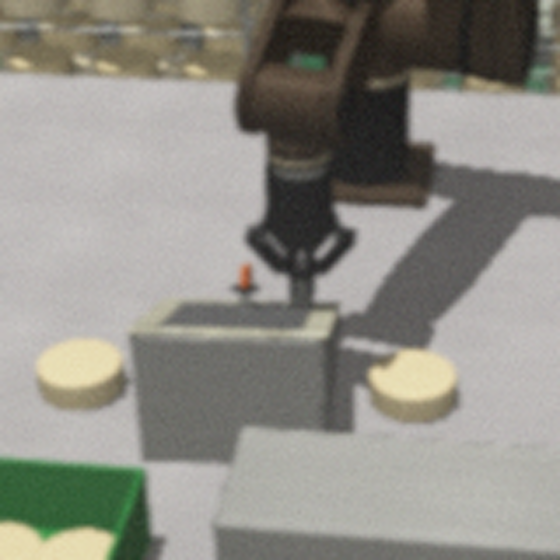

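```bash
for i in 1 ; do python3 -m crank '[[1,0,0,0.2,0,0,0],[1,0,0,0,0,0,0]]';python3 -m crank '[[1,0,0,0.2,0,0,0],[1,0,0,0,0,0,0]]'; python3 -m crank '[[1,0,0,0.2,0,0,0],[1,0,0,0,0,0,0]]';done; python3 -c "from h import *;st()"
```

```text
time: 7.1
eef_pos: [0.5154, -0.0194, 0.0767]
tcp_rot: [-0.028, 1.0, 0.0, -0.0]
contact_force: [0.7, 0.5, -0.4]
opening: 0.0
time: 7.3
eef_pos: [0.5155, -0.0195, 0.0748]
tcp_rot: [-0.028, 1.0, 0.0, -0.0]
contact_force: [0.2, -0.0, 0.9]
opening: -0.001
time: 7.5
eef_pos: [0.5155, -0.0195, 0.0727]
tcp_rot: [-0.028, 1.0, 0.0, -0.0]
contact_force: [-0.7, 0.3, 0.4]
opening: -0.0
t 7.5 pos [ 0.5155 -0.0195  0.0727] z [-0.  0. -1.] y [-0.057  0.998  0.   ] q [-0.235  0.103  2.069 -0.     0.97  -1.862] F [-0.7  0.3  0.4] Ftool [ 0.6  0.4 -0.4] M [-0.03  0.05 -0.05] op -0.0
```

```bash
python3 -c "
from h import *
c=read_camera('scene')
for th in (0,.05,.1,.2,.3):
  p=P0.copy();p[3]=th
  print(th,[proj(c,W(p,*a)).round(1)[0].tolist() for a in((.213,-.104,.006),(.213,.104,.006),(0,-.104,.006),(0,.104,.006),(.15,0,.03),(.15,0,.054))])
print('tip',proj(c,get_state()['eef_pos']-np.array([0,0,.017])))
print(place_of('wing','scene'))
cv2.imwrite('pics/s4z.png',cv2.resize(c['color'][150:230,180:280,::-1],None,fx=7,fy=7,interpolation=2))
"
```

```text
0 [[207.0, 200.2], [257.4, 201.6], [196.3, 203.0], [253.9, 204.7], [230.3, 195.6], [230.5, 189.5]]
0.05 [[207.1, 197.6], [257.4, 199.0], [196.3, 203.0], [253.9, 204.7], [230.3, 193.7], [230.4, 187.7]]
0.1 [[207.1, 195.0], [257.5, 196.4], [196.3, 203.0], [253.9, 204.7], [230.3, 191.9], [230.4, 185.8]]
0.2 [[207.0, 190.0], [257.6, 191.3], [196.3, 203.1], [253.9, 204.8], [230.2, 188.3], [230.2, 182.3]]
0.3 [[206.9, 185.0], [257.6, 186.3], [196.2, 203.1], [253.9, 204.8], [230.1, 184.8], [230.0, 178.9]]
tip [[246.70403377 204.55869963]]
[{'location': [230.7, 191.0], 'p': 0.61}]
```

View pics/s4z.png

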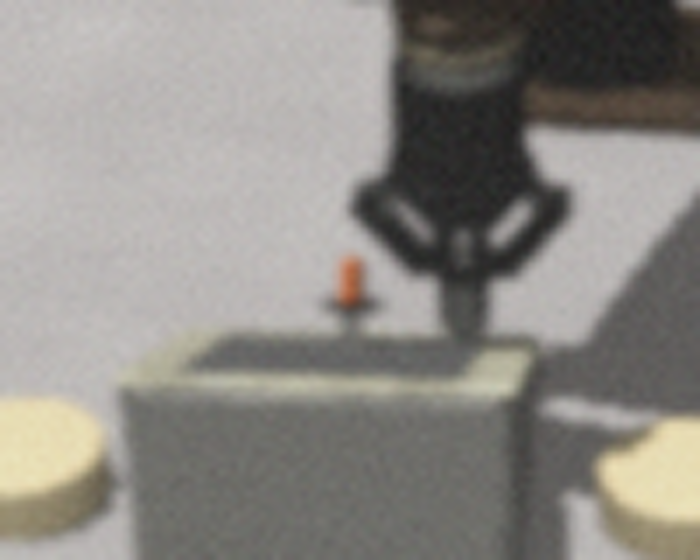

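```bash
python3 -c "
from h import *
c=read_camera('scene')
print(proj(c,[.5048,-.0077,.319]))
c2=read_camera('top')
print('top tip',proj(c2,get_state()['eef_pos']-np.array([0,0,.017])))
for th in (0,.05,.1):
  p=P0.copy();p[3]=th
  print(th,[proj(c2,W(p,*a)).round(1)[0].tolist() for a in((.213,-.104,.006),(.213,.104,.006),(0,-.104,.006),(0,.104,.006),(.15,0,.03),(.15,0,.054))])
a=cv2.imread('pics/s1.png')[90:180,190:290]
a=cv2.resize(a,None,fx=4,fy=4,interpolation=2);b=cv2.resize(c2['color'][130:220,230:330,::-1],None,fx=4,fy=4,interpolation=2)
cv2.imwrite('pics/s5z.png',np.hstack([a,b]))
"
```

```text
[[248.76665134 144.3470421 ]]
top tip [[263.95829022 198.7882803 ]]
0 [[307.0, 201.0], [253.6, 205.0], [305.8, 149.3], [249.8, 153.3], [280.1, 190.8], [280.6, 193.4]]
0.05 [[307.4, 202.1], [253.7, 206.0], [305.8, 149.2], [249.8, 153.2], [280.3, 191.2], [280.8, 193.6]]
0.1 [[307.7, 203.0], [253.7, 207.0], [305.8, 149.1], [249.8, 153.1], [280.4, 191.5], [280.9, 193.6]]
```

View pics/s5z.png

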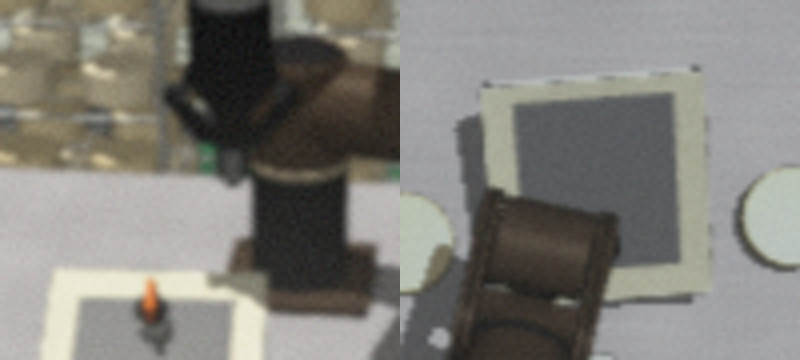

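```bash
python3 -c "
from h import *
for k in ('scene','top'):
  c=read_camera(k); print(k,proj(c,[[0,0,0],[.6,.0,0],[.9,.5,0]]).round(1).tolist())
  c=snap(k,k+'6.png')
"
```

```text
scene [[264.9, 159.3], [248.8, 228.4], [391.6, 295.6]]
top [[260.9, 332.0], [258.6, 179.0], [134.6, 107.5]]
```

View pics/top6.png

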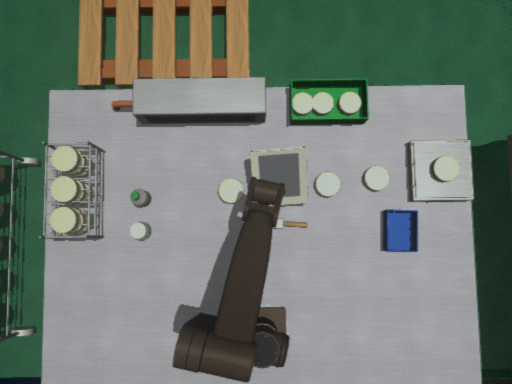

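View pics/scene6.png

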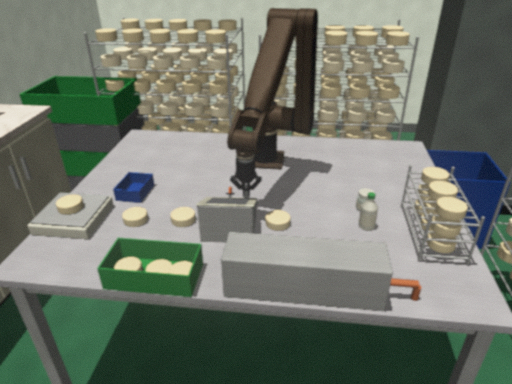

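```bash
python3 -c "
from h import *
for k,f in (('scene','scene0.png'),('top','top0.png')):
  c=read_camera(k); q=proj(c,[.183,.649,.2116-.017])[0]; print(k,q)
  a=cv2.imread('pics/'+f); x,y=int(q[0]),int(q[1]); x0=max(0,x-50);y0=max(0,y-50)
  b=cv2.resize(a[y0:y0+100,x0:x0+100],(400,400),interpolation=2); print(x0,y0,(q-[x0,y0])*4)
  cv2.imwrite('pics/z_'+k+'.png',b)
cv2.imwrite('pics/z7.png',np.hstack([cv2.imread('pics/z_scene.png'),cv2.imread('pics/z_top.png')]))
"
```

```text
scene [408.45994891 145.70317008]
358 95 [201.83979565 202.81268032]
top [ 76.44975779 292.26911717]
26 242 [201.79903116 201.07646866]
```

View pics/z7.png

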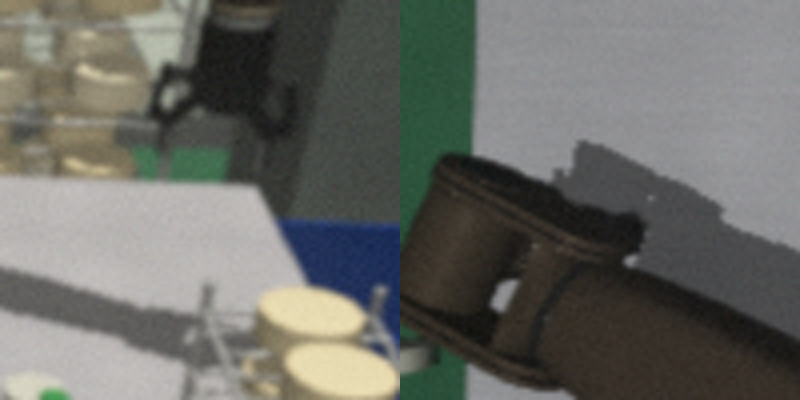

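```bash
python3 -m crank '[[1,0,0,-3,0,0,0],[1,0,0,-3,0,0,0],[1,0,0,-3,0,0,0],[1,0,0,-3,0,0,0],[1,0,0,0,0,0,0]]'; python3 -c "
from h import *
st()
s=get_state();r=R.from_quat(s['tcp_rot'])
c=read_camera('scene')
im=cv2.resize(c['color'][120:230,180:290,::-1],None,fx=5,fy=5,interpolation=2)
im=np.hstack([im,im])[:,:800].copy() if 0 else im
for d in(.017,0,-.056,-.15):
  q=proj(c,s['eef_pos']+r.apply([0,0,d]))[0]; print(d,q); cv2.circle(im,tuple(((q-[180,120]+.5)*5).astype(int)),3,(0,0,255),-1)
cv2.imwrite('pics/s8z.png',im)
"
```

```text
time: 8.5
eef_pos: [0.5186, -0.0201, 0.1985]
tcp_rot: [-0.028, 1.0, -0.001, 0.005]
contact_force: [0.6, 0.1, 0.0]
opening: 0.002
t 8.5 pos [ 0.5186 -0.0201  0.1985] z [ 0.01  -0.002 -1.   ] y [-0.057  0.998 -0.003] q [-0.234 -0.054  1.977  0.     1.209 -1.862] F [0.6 0.1 0. ] Ftool [-0.6  0.1 -0. ] M [0.01 0.02 0.02] op 0.002
0.017 [245.73526616 178.01073269]
0 [245.65488689 174.16676903]
-0.056 [245.38369547 161.1976291 ]
-0.15 [244.90509839 138.30976421]
```

View pics/s8z.png

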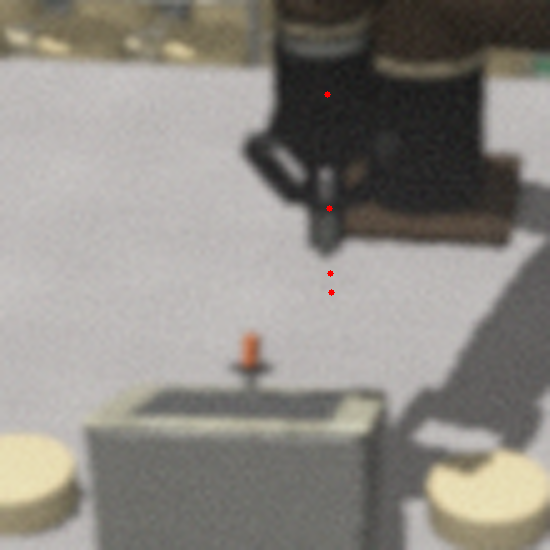

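```bash
python3 -c "
from h import *
outs=[]
for k,(x0,y0) in (('scene',(180,170)),('top',(230,130))):
  c=read_camera(k); im=cv2.resize(c['color'][y0:y0+90,x0:x0+90,::-1],None,fx=4.4,fy=4.4,interpolation=2)
  cv2.imwrite('pics/raw9_%s.png'%k,im)
  B,o,*_=model(P0)
  pts={}
  for sx,zt in((-.095,.055),(.095,.165)):
    for sy in(-.1,.1):
      for z in(0,zt): 
        q=proj(c,o+B@np.array([sx,sy,z]))[0]; cv2.circle(im,tuple(((q-[x0,y0]+.5)*4.4).astype(int)),2,(0,0,255),-1)
  outs.append(im)
cv2.imwrite('pics/s9.png',np.hstack(outs))
"
```

```text
(no output)
```

View pics/s9.png

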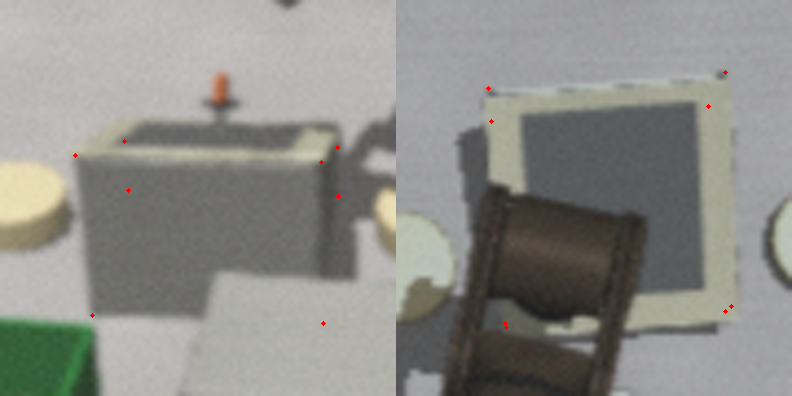

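```bash
python3 -c "
from h import *
c=read_camera('scene');x0,y0=385,100
im=cv2.resize(cv2.imread('pics/scene0.png')[y0:y0+60,x0:x0+60],None,fx=9,fy=9,interpolation=2)
raw=im.copy()
p=np.array([.1828,.649,.2116]);r=R.from_quat([.13696,.99058,-.0011,-.0003])
for y in(-.0425,.0425,0):
 for d in(.004,-.056):
  q=proj(c,p+r.apply([0,y,d]))[0]; print(y,d,q); cv2.circle(im,tuple(((q-[x0,y0]+.5)*9).astype(int)),3,(0,0,255),-1)
cv2.imwrite('pics/s10z.png',im)
"
```

```text
-0.0425 0.004 [398.8273679  141.43435312]
-0.0425 -0.056 [401.27844135 128.68896018]
0.0425 0.004 [419.35136799 144.51626695]
0.0425 -0.056 [422.21613199 131.61141351]
0 0.004 [409.0049137  142.96262826]
0 -0.056 [411.65958046 130.13794494]
```

View pics/s10z.png

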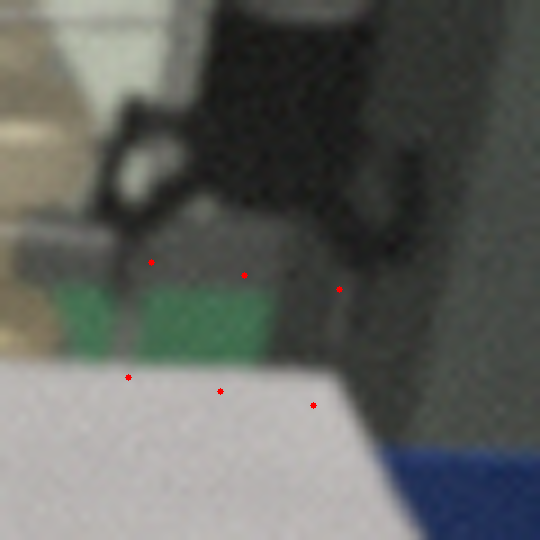

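```bash
python3 -m crank '[[1,-0.5,0,3,0,0,0],[1,0,0,3,0,0,0],[1,0,0,3,0,0,0],[1,0,0,2,0,0,0],[1,0,0,0,0,0,0]]';  python3 -c "from h import *;st();st()"; python3 -m crank '[[1,0,0,0.3,0,0,0],[1,0,0,0.3,0,0,0],[1,0,0,0,0,0,0]]'; python3 -m crank '[[1,0,0,0.3,0,0,0],[1,0,0,0.3,0,0,0],[1,0,0,0,0,0,0]]'; python3 -c "from h import *;st()"
```

```text
time: 9.2
eef_pos: [0.5164, -0.0183, 0.0776]
tcp_rot: [-0.028, 1.0, 0.001, -0.005]
contact_force: [-0.4, 0.5, -0.7]
opening: -0.002
t 9.2 pos [ 0.5164 -0.0183  0.0776] z [-0.011  0.003 -1.   ] y [-0.057  0.998  0.003] q [-0.232  0.103  2.058 -0.     0.992 -1.859] F [-0.4  0.5 -0.7] Ftool [0.3 0.5 0.7] M [-0.05  0.    0.02] op -0.002
t 9.2 pos [ 0.5164 -0.0183  0.0776] z [-0.011  0.003 -1.   ] y [-0.057  0.998  0.003] q [-0.232  0.103  2.058 -0.     0.992 -1.859] F [-0.4  0.5 -0.7] Ftool [0.3 0.5 0.7] M [-0.05  0.    0.02] op -0.002
time: 9.5
eef_pos: [0.5211, -0.0193, 0.0777]
tcp_rot: [-0.028, 1.0, -0.0, 0.001]
contact_force: [0.7, 0.2, -0.3]
opening: 0.002
time: 9.8
eef_pos: [0.5208, -0.0193, 0.0712]
tcp_rot: [-0.028, 1.0, -0.0, 0.0]
contact_force: [0.8, -0.3, 1.0]
opening: 0.004
t 9.8 pos [ 0.5208 -0.0193  0.0712] z [ 0. -0. -1.] y [-0.057  0.998 -0.   ] q [-0.232  0.116  2.058 -0.     0.967 -1.859] F [ 0.8 -0.3  1. ] Ftool [-0.7 -0.4 -1. ] M [-0.03 -0.04  0.01] op 0.004
```

```bash
for r in 1 2; do python3 -m crank '[[1,0,0,0.25,0,0,0],[1,0,0,0,0,0,0]]'|grep -E "eef_pos|force";  python3 -m crank '[[1,0,0,0.25,0,0,0],[1,0,0,0,0,0,0]]'|grep -E "eef_pos|force"; done; python3 -c "
from h import *
st();c=read_camera('scene')
cv2.imwrite('pics/s11z.png',cv2.resize(c['color'][150:230,180:280,::-1],None,fx=7,fy=7,interpolation=2))"
```

```text
eef_pos: [0.5205, -0.0192, 0.0683]
contact_force: [-0.6, -0.3, 0.7]
eef_pos: [0.5203, -0.0191, 0.0657]
contact_force: [0.5, -0.3, 0.4]
eef_pos: [0.5203, -0.0191, 0.0631]
contact_force: [-0.4, -0.9, 0.0]
eef_pos: [0.5203, -0.0191, 0.0606]
contact_force: [1.1, 0.4, 0.6]
t 10.6 pos [ 0.5203 -0.0191  0.0606] z [-0.001  0.    -1.   ] y [-0.057  0.998  0.   ] q [-0.232  0.132  2.063 -0.     0.947 -1.859] F [1.1 0.4 0.6] Ftool [-1.1  0.4 -0.6] M [-0.   -0.01  0.07] op 0.0
```

View pics/s11z.png

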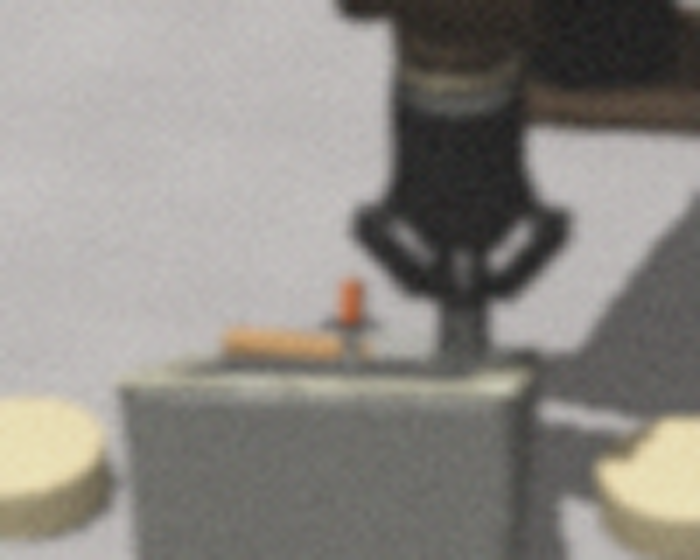

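```bash
for r in 1 ; do python3 -m crank '[[1,0,0,0.2,0,0,0],[1,0,0,0,0,0,0]]'|grep -E "eef_pos|force";  python3 -m crank '[[1,0,0,0.2,0,0,0],[1,0,0,0,0,0,0]]'|grep -E "eef_pos|force"; python3 -m crank '[[1,0,0,0.2,0,0,0],[1,0,0,0,0,0,0]]'|grep -E "eef_pos|force"; done
```

```text
eef_pos: [0.5206, -0.0191, 0.0599]
contact_force: [-2.6, 0.4, 6.9]
eef_pos: [0.5207, -0.0191, 0.0597]
contact_force: [-7.0, 1.3, 15.3]
eef_pos: [0.5208, -0.0192, 0.0595]
contact_force: [-12.4, 1.4, 24.6]
```

```bash
python3 -m crank '[[1,0,0,-0.3,0,0,0],[1,0,0,-0.2,0,0,0],[1,0,0,0,0,0,0]]'; python3 -c "
from h import *
c=read_camera('scene')
for th in (.45,.5,.55,.6,.65):
  p=P0.copy();p[3]=th
  print(th,[proj(c,W(p,*a)).round(1)[0].tolist() for a in((.213,-.104,.006),(.213,.104,.006),(.15,0,.03),(.15,0,.054))])
a=cv2.imread('pics/scene2.png')[140:220,185:285]
cv2.imwrite('pics/s12z.png',cv2.resize(a,None,fx=7,fy=7,interpolation=2))"
```

```text
time: 11.55
eef_pos: [0.5209, -0.0192, 0.0602]
tcp_rot: [-0.028, 1.0, -0.0, 0.0]
contact_force: [-0.6, 1.0, 4.1]
opening: 0.003
0.45 [[206.5, 177.8], [257.6, 179.1], [229.8, 179.8], [229.6, 174.2]]
0.5 [[206.3, 175.5], [257.6, 176.7], [229.7, 178.3], [229.4, 172.8]]
0.55 [[206.1, 173.2], [257.6, 174.5], [229.6, 176.8], [229.3, 171.4]]
0.6 [[205.9, 171.0], [257.5, 172.2], [229.4, 175.4], [229.1, 170.1]]
0.65 [[205.6, 168.9], [257.5, 170.1], [229.3, 174.0], [228.9, 168.9]]
```

View pics/s12z.png

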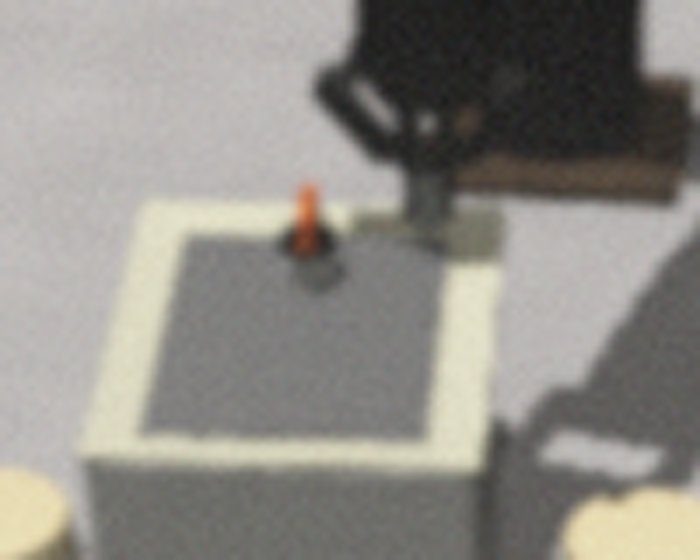

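```bash
python3 -c "
from h import *
c=read_camera('scene')
p=P0.copy();p[3]=.625
print('pred tip',proj(c,[.4935,-.0207,.158]))
for s in (.15,.16,.17,.18,.19,.2,.213): print(s,W(p,s,.058,.006).round(4),proj(c,W(p,s,.058,.006)).round(1))
"
```

```text
pred tip [[246.65536507 180.00493007]]
0.15 [ 0.5332 -0.0224  0.1802] [[244.6 180.1]]
0.16 [ 0.5233 -0.023   0.1812] [[244.8 178.6]]
0.17 [ 0.5133 -0.0236  0.1822] [[245.1 177.1]]
0.18 [ 0.5034 -0.0242  0.1832] [[245.3 175.6]]
0.19 [ 0.4935 -0.0248  0.1842] [[245.5 174.2]]
0.2 [ 0.4835 -0.0254  0.1852] [[245.7 172.7]]
0.213 [ 0.4706 -0.0261  0.1865] [[246.  170.9]]
```

```bash
cat >> h.py <<'E'
FOOT=W(P0,.15,0,.03); Rt=tool(np.radians(30)); ZT=Rt.apply([0,0,1])
def tcpA(h,off=(0,0)): # tip at height h above foot, world-z bias
    return FOOT-ZT*h+Rt.apply([off[0],off[1],0])-.017*ZT-np.array([0,0,.027])
def tcpB(h): return FOOT-ZT*h+.010*ZT
E
python3 -m crank '[[1,0,0,-3,0,0,0],[1,0,0,-4,0,0,0],[1,0,0,-4,0,0,0],[0.2,0,0,-3,0,0,0],[0.2,0,0,0,0,0,0]]' 
python3 -c "
from h import *
st(); print(FOOT,ZT,tcpA(.06),tcpB(.06)); delta(tcpA(.06),Rt,6)
for k in('scene','top'):snap(k,k+'13.png')
a=cv2.imread('pics/scene13.png')[150:230,180:270];b=cv2.imread('pics/top13.png')[135:215,235:325]
cv2.imwrite('pics/c13.png',np.hstack([cv2.resize(a,None,fx=4.4,fy=4.4,interpolation=2),cv2.resize(b,None,fx=4.4,fy=4.4,interpolation=2)]))"
```

```text
time: 12.15
eef_pos: [0.5236, -0.0199, 0.2051]
tcp_rot: [-0.028, 1.0, -0.001, 0.005]
contact_force: [-0.5, -0.4, 0.6]
opening: 0.33
t 12.15 pos [ 0.5236 -0.0199  0.2051] z [ 0.01  -0.002 -1.   ] y [-0.057  0.998 -0.003] q [-0.232 -0.048  1.959 -0.     1.221 -1.859] F [-0.5 -0.4  0.6] Ftool [ 0.5 -0.4 -0.6] M [-0.03 -0.02  0.08] op 0.33
[ 0.54029936 -0.08011433  0.10998076] [ 0.49913882  0.02933315 -0.8660254 ] [ 0.50186568 -0.08237299  0.14966472] [ 0.51534242 -0.08158099  0.15328203]
n 6
[0.43, -1.02, 0.92, -0.03, -4.91, -0.01]
[0.51, -1.02, 0.88, -0.03, -4.91, -0.01]
[0.58, -1.02, 0.84, -0.03, -4.91, -0.01]
[0.65, -1.02, 0.78, -0.03, -4.91, -0.01]
[0.72, -1.02, 0.72, -0.03, -4.91, -0.01]
[0.77, -1.02, 0.66, -0.03, -4.91, -0.01]
total 8.634534108061272 [ -0.2 -29.5  -0.1]
```

View pics/c13.png

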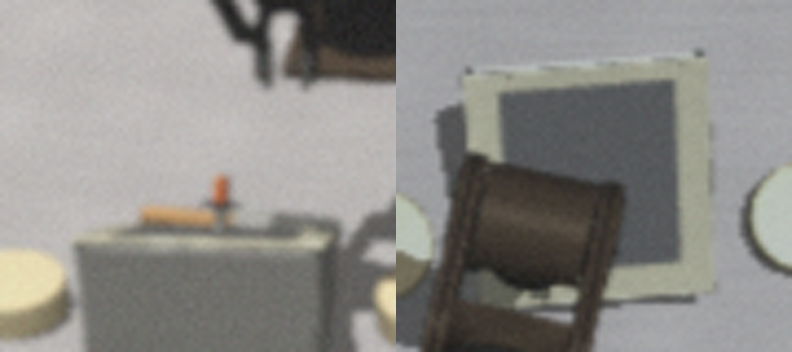

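```bash
python3 -m crank '[[-0.2,0.4,-1,0,0,-5,0],[-0.2,0.5,-1,0,0,-5,0],[-0.2,0.6,-1,0,0,-5,0],[-0.2,0.7,-1,0,0,-5,0],[-0.2,0.7,-1,0,0,-5,0]]'; python3 -m crank '[[-0.2,0.7,-1,0,0,-5,0],[-0.2,0,0,0,0,0,0],[-0.2,0,0,0,0,0,0]]'
python3 -c "
from h import *
st(); delta(tcpA(.06),Rt,2)
s=get_state();r=R.from_quat(s['tcp_rot'])
for k in('scene','top'):
  c=snap(k,k+'14.png'); print(k,'A',proj(c,s['eef_pos']+r.apply([0,0,.017])+[0,0,.027]),'B',proj(c,s['eef_pos']+r.apply([0,0,-.01])))
a=cv2.imread('pics/scene14.png')[140:230,180:270];b=cv2.imread('pics/top14.png')[145:235,235:325]
cv2.imwrite('pics/c14.png',np.hstack([cv2.resize(a,None,fx=4.4,fy=4.4,interpolation=2),cv2.resize(b,None,fx=4.4,fy=4.4,interpolation=2)]))"
```

```text
time: 12.75
eef_pos: [0.4939, -0.0705, 0.1916]
tcp_rot: [-0.028, 0.976, 0.007, 0.216]
contact_force: [-0.2, -0.9, 0.5]
opening: 0.595
time: 13.05
eef_pos: [0.4885, -0.0809, 0.1894]
tcp_rot: [-0.026, 0.966, 0.008, 0.257]
contact_force: [0.7, 0.5, 0.2]
opening: 0.601
t 13.05 pos [ 0.4885 -0.0809  0.1894] z [ 0.496  0.029 -0.868] y [-0.055  0.998  0.002] q [-0.523 -0.403  2.344  0.393  0.794 -2.368] F [0.7 0.5 0.2] Ftool [-0.7  0.5  0.2] M [-0.05  0.15 -0.02] op 0.601
n 2
[0.41, -0.11, 2.06, -0.0, -0.1, -0.11]
[0.41, -0.11, 2.05, -0.0, -0.1, -0.11]
total 4.197504363192985 [-0.  -0.2 -0.2]
scene A [[231.226588   169.96668759]] B [[231.66191301 169.1374881 ]]
top A [[281.67030751 200.30560086]] B [[281.91070443 204.09904006]]
```

View pics/c14.png

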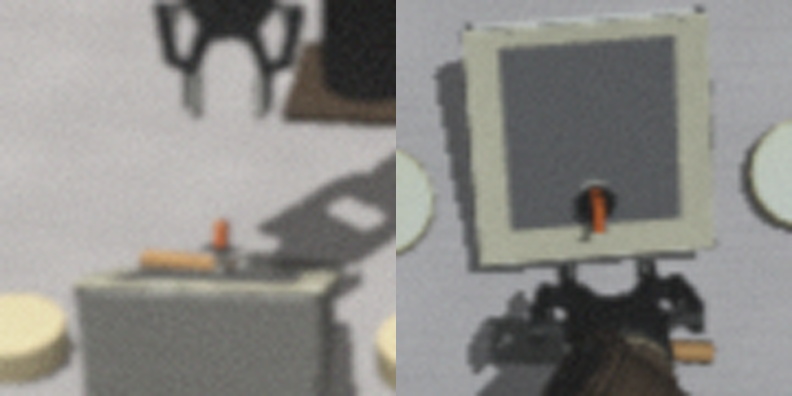

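```bash
python3 -c "
from h import *
for h in(.035,.02,.003): print(tcpB(h).round(4)); delta(tcpB(h),Rt,3)"
```

```text
[ 0.5278 -0.0808  0.1316]
n 3
[-0.1, -0.07, 2.35, -0.01, -0.02, -0.03]
[-0.1, -0.07, 2.35, -0.01, -0.02, -0.03]
[-0.1, -0.07, 2.35, -0.01, -0.02, -0.03]
total 7.068603349919187 [-0.  -0.1 -0.1]
[ 0.5353 -0.0804  0.1186]
n 3
[-0.1, -0.07, 2.85, -0.01, -0.02, -0.03]
[-0.1, -0.07, 2.85, -0.01, -0.02, -0.03]
[-0.1, -0.07, 2.85, -0.01, -0.02, -0.03]
total 8.567001944475232 [-0.  -0.1 -0.1]
[ 0.5438 -0.0799  0.1039]
n 3
[-0.1, -0.07, 3.42, -0.01, -0.02, -0.03]
[-0.1, -0.07, 3.42, -0.01, -0.02, -0.03]
[-0.1, -0.07, 3.42, -0.01, -0.02, -0.03]
total 10.265752473534667 [-0.  -0.1 -0.1]
```

```bash
python3 -m crank '[[-0.2,-0.1,-0.1,2,0,0,0],[-0.2,-0.1,-0.1,2,0,0,0],[-0.2,-0.1,0,2,0,0,0],[-0.2,0,0,1.5,0,0,0],[-0.2,0,0,0,0,0,0]]'
cat > v.py <<'E'
from h import *
import sys
n=sys.argv[1]; st(); s=get_state();r=R.from_quat(s['tcp_rot'])
print('tipB above foot / lateral (tool axes) mm', (r.inv().apply(s['eef_pos']+r.apply([0,0,-.01])-FOOT)*1000).round(1))
for k in('scene','top'): snap(k,k+n+'.png')
a=cv2.imread(f'pics/scene{n}.png')[155:215,200:260];b=cv2.imread(f'pics/top{n}.png')[160:220,250:310]
cv2.imwrite(f'pics/c{n}.png',np.hstack([cv2.resize(a,None,fx=6.6,fy=6.6,interpolation=2),cv2.resize(b,None,fx=6.6,fy=6.6,interpolation=2)]))
E
python3 v.py 15
```

```text
time: 13.65
eef_pos: [0.5298, -0.0796, 0.1259]
tcp_rot: [-0.028, 0.966, 0.009, 0.257]
contact_force: [0.1, -0.1, 0.0]
opening: 0.599
t 13.65 pos [ 0.5298 -0.0796  0.1259] z [ 0.496  0.031 -0.868] y [-0.059  0.998  0.002] q [-0.468 -0.188  2.31   0.454  0.611 -2.418] F [ 0.1 -0.1  0. ] Ftool [-0.1 -0.1  0. ] M [ 0.04  0.22 -0.02] op 0.599
tipB above foot / lateral (tool axes) mm [  1.1   1.2 -29. ]
```

View pics/c15.png

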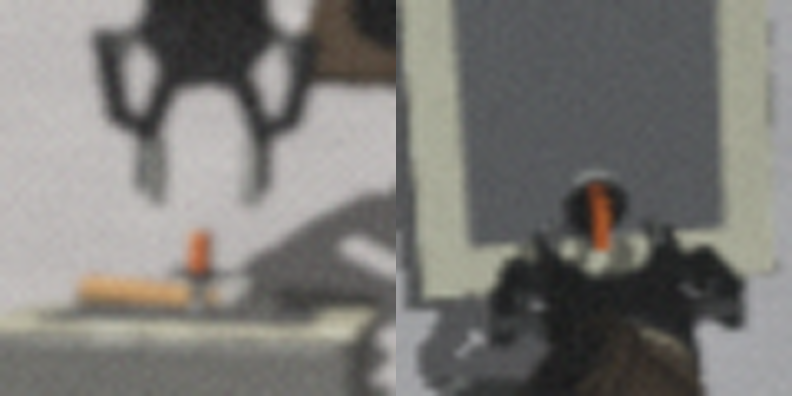

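```bash
python3 -m crank '[[0.3,-0.1,-0.1,1,0,0,0],[0.3,0,0,1,0,0,0],[0.3,0,0,0.3,0,0,0],[0.3,0,0,0,0,0,0]]'; python3 v.py 16
```

```text
time: 14.15
eef_pos: [0.5419, -0.0809, 0.1083]
tcp_rot: [-0.028, 0.966, 0.008, 0.258]
contact_force: [0.1, -0.1, -0.0]
opening: 0.35
t 14.15 pos [ 0.5419 -0.0809  0.1083] z [ 0.499  0.029 -0.866] y [-0.057  0.998  0.   ] q [-0.457 -0.126  2.295  0.482  0.56  -2.443] F [ 0.1 -0.1 -0. ] Ftool [-0.1 -0.1  0.1] M [-0.09  0.22  0.02] op 0.35
tipB above foot / lateral (tool axes) mm [-0.5 -0.9 -7.7]
```

View pics/c16.png

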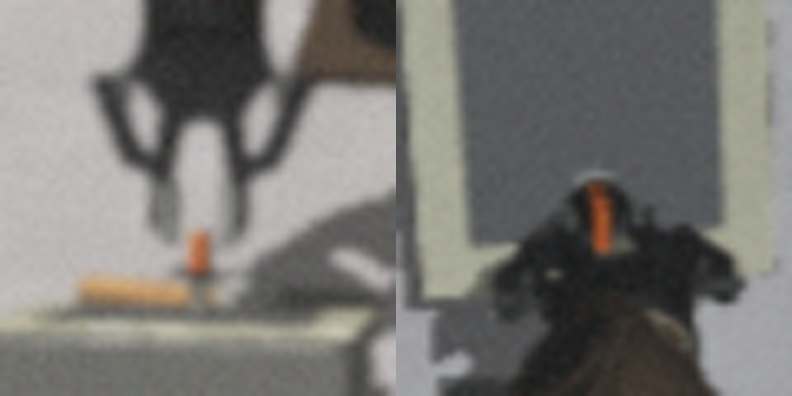

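```bash
python3 -m crank '[[0.3,0,0.05,0.4,0,0,0],[0.3,0,0,0.4,0,0,0],[0.3,0,0,0,0,0,0]]' && python3 -m crank '[[1,0,0,0,0,0,0],[1,0,0,0,0,0,0],[1,0,0,0,0,0,0],[1,0,0,0,0,0,0]]' 40; python3 v.py 17
```

```text
time: 14.55
eef_pos: [0.5458, -0.0802, 0.101]
tcp_rot: [-0.027, 0.966, 0.008, 0.258]
contact_force: [-1.4, 1.5, -0.1]
opening: 0.351
time: 14.95
eef_pos: [0.5459, -0.0799, 0.1016]
tcp_rot: [-0.028, 0.966, 0.008, 0.259]
contact_force: [-1.3, 2.0, 1.2]
opening: 0.095
t 14.95 pos [ 0.5459 -0.0799  0.1016] z [ 0.499  0.029 -0.866] y [-0.057  0.998  0.001] q [-0.451 -0.104  2.291  0.492  0.543 -2.451] F [-1.3  2.   1.2] Ftool [ 0.4  2.1 -1.6] M [0.34 0.26 0.25] op 0.095
tipB above foot / lateral (tool axes) mm [-0.7 -0.1  0. ]
```

View pics/c17.png

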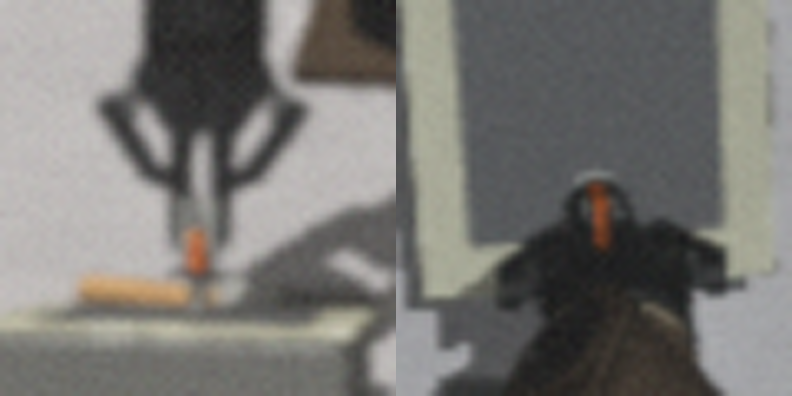

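```bash
python3 -m crank '[[0.5,0,0,0,0,0,0],[0.5,0,0,0,0,0,0],[0.5,0,0,0.5,0,0,0],[0.5,0,0,0.5,0,0,0],[0.5,0,0,0,0,0,0]]' && python3 -m crank '[[1,0,0,0,0,0,0],[1,0,0,0,0,0,0],[1,0,0,0,0,0,0]]' 40; python3 v.py 18
```

```text
time: 15.55
eef_pos: [0.5515, -0.0804, 0.093]
tcp_rot: [-0.027, 0.965, 0.007, 0.259]
contact_force: [-2.1, -0.9, 3.8]
opening: 0.248
time: 15.85
eef_pos: [0.551, -0.0796, 0.0929]
tcp_rot: [-0.028, 0.966, 0.008, 0.259]
contact_force: [-1.4, 3.5, 3.4]
opening: 0.099
t 15.85 pos [ 0.551  -0.0796  0.0929] z [ 0.499  0.029 -0.866] y [-0.057  0.998  0.001] q [-0.445 -0.075  2.284  0.506  0.521 -2.463] F [-1.4  3.5  3.4] Ftool [-0.7  3.6 -3.5] M [0.54 0.15 0.32] op 0.099
tipB above foot / lateral (tool axes) mm [-0.7 -0.1 10.1]
```

View pics/c18.png

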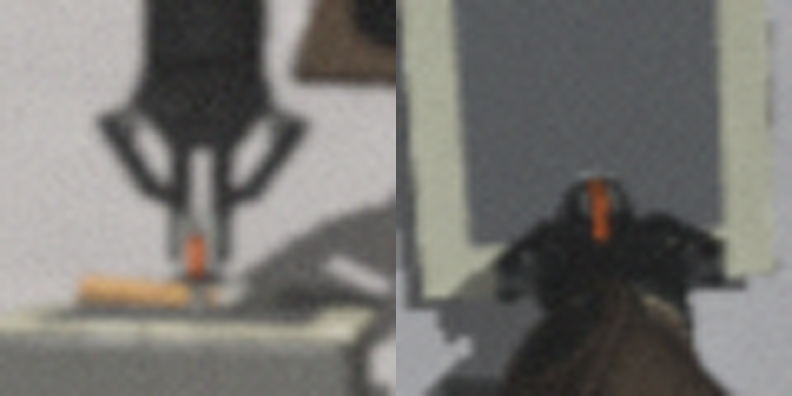

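```bash
python3 -m crank '[[1,0,0.08,0.1,0,0,0],[1,0,0,0.1,0,0,0],[1,0,0,0,0,0,0]]' 60 >/dev/null; python3 -c "from h import *;st()";python3 -m crank '[[1,0,0,0.1,0,0,0],[1,0,0,0.1,0,0,0],[1,0,0,0,0,0,0]]'>/dev/null; python3 -c "from h import *;st()"
```

```text
t 16.25 pos [ 0.5514 -0.0794  0.0925] z [ 0.498  0.029 -0.867] y [-0.059  0.998 -0.001] q [-0.444 -0.073  2.283  0.504  0.52  -2.463] F [-19.7   2.7  19.5] Ftool [  7.2   3.8 -26.6] M [0.26 1.61 0.19] op 0.086
t 16.55 pos [ 0.5519 -0.0794  0.0921] z [ 0.497  0.03  -0.867] y [-0.062  0.998 -0.001] q [-0.444 -0.071  2.281  0.505  0.521 -2.466] F [-37.1   0.8  36.2] Ftool [ 14.    3.  -49.8] M [0.25 2.87 0.22] op 0.091
```

```bash
python3 -m crank '[[1,0,0,-0.15,0,0,0],[1,0,0,-0.15,0,0,0],[1,0,0,0,0,0,0]]'>/dev/null; python3 v.py 19
```

```text
t 16.85 pos [ 0.5511 -0.0795  0.0928] z [ 0.499  0.028 -0.866] y [-0.058  0.998 -0.001] q [-0.444 -0.075  2.284  0.505  0.519 -2.462] F [-10.4   2.   10.4] Ftool [  3.7   2.6 -14.1] M [0.29 0.84 0.18] op 0.086
tipB above foot / lateral (tool axes) mm [-0.8  0.  10.3]
```

View pics/c19.png

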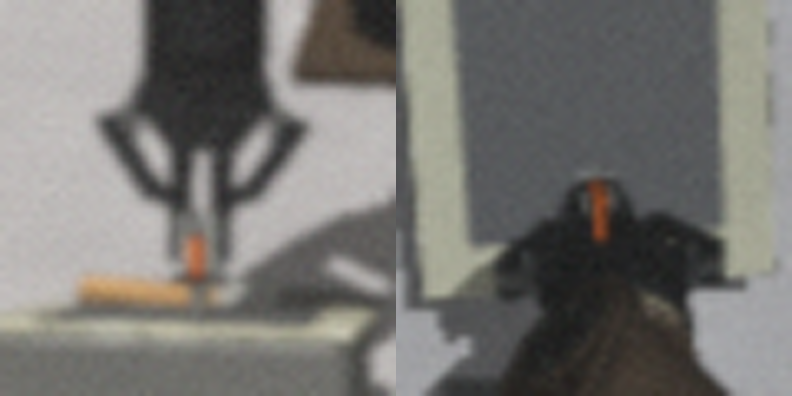

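```bash
for i in 1 2; do python3 -m crank '[[1,0,0,0,0,0,3],[1,0,0,0,0,0,2],[1,0,0,0,0,0,0]]'>/dev/null; python3 -c "from h import *;st()
s=get_state();r=R.from_quat(s['tcp_rot']);print((r.inv().apply(s['eef_pos']-FOOT)*1000).round(2),np.degrees((Rt.inv()*r).as_rotvec()).round(1))"; done
```

```text
t 17.25 pos [ 0.5512 -0.0796  0.0927] z [ 0.499  0.028 -0.866] y [0.018 0.999 0.043] q [-0.444 -0.075  2.284  0.504  0.519 -2.374] F [-10.    0.8  10.9] Ftool [  3.3   1.1 -14.4] M [0.18 0.89 0.17] op 0.093
[-0.82 -0.04 20.45] [0.1 0.  5. ]
t 17.55 pos [ 0.5512 -0.0797  0.0926] z [ 0.499  0.027 -0.866] y [0.094 0.992 0.086] q [-0.444 -0.074  2.284  0.504  0.519 -2.287] F [-8.3 -0.5 10.4] Ftool [  2.   -0.4 -13.2] M [0.13 0.81 0.06] op 0.092
[-0.79 -0.09 20.55] [ 0.1  0.  10.1]
```

```bash
cat > d.py <<'E'
from h import *
s=get_state();r=R.from_quat(s['tcp_rot']);print('t',round(s['time'],2),'stud-axes mm',(Rt.inv().apply(s['eef_pos']-FOOT)*1000).round(2),'turn',np.degrees((Rt.inv()*r).as_rotvec()).round(1),'Fstud',Rt.inv().apply(s['contact_force']).round(1),'Mz',round(float(ZT@s['wrist_torque']),2),'q6',round(s['qpos'][5],3),'op',round(s['opening'],3))
E
for i in 1 2; do python3 -m crank '[[1,0,0,0,0,0,3],[1,0,0,0,0,0,2],[1,0,0,0,0,0,0]]'>/dev/null; python3 d.py; done
```

```text
t 17.85 stud-axes mm [-0.7  -0.44 20.74] turn [ 0.1 -0.  15.1] Fstud [ 1.1  0.4 -9.4] Mz 0.05 q6 -2.199 op 0.084
t 18.15 stud-axes mm [-0.65 -0.58 21.06] turn [ 0.2 -0.  20.1] Fstud [ 1.2 -1.  -4.3] Mz 0.09 q6 -2.113 op 0.087
```

```bash
python3 -m crank '[[1,0,0,0.2,0,0,0],[1,0,0,0.2,0,0,0],[1,0,0,0,0,0,0]]'>/dev/null; python3 d.py
```

```text
t 18.45 stud-axes mm [-0.65 -0.51 25.29] turn [ 0.1 -0.  20. ] Fstud [ 2.5 -2.4 -6.2] Mz 0.01 q6 -2.119 op 0.09
```

Through the slot. I'll press further towards the hard stop.

```bash
python3 -m crank '[[1,0,0,0.2,0,0,0],[1,0,0,0.2,0,0,0],[1,0,0,0,0,0,0]]'>/dev/null; python3 d.py; python3 -m crank '[[1,0,0,0.2,0,0,0],[1,0,0,0.2,0,0,0],[1,0,0,0,0,0,0]]'>/dev/null; python3 d.py
```

```text
t 18.75 stud-axes mm [-0.69 -0.53 29.2 ] turn [ 0.1 -0.  20. ] Fstud [ 3.1 -2.  -8. ] Mz -0.0 q6 -2.124 op 0.09
t 19.05 stud-axes mm [-0.74 -0.49 32.76] turn [ 0.1  0.  20. ] Fstud [  4.4  -1.5 -14.4] Mz 0.01 q6 -2.13 op 0.089
```

```bash
python3 -m crank '[[1,0,0,0.05,0,0,6],[1,0,0,0,0,0,6],[1,0,0,0,0,0,0]]'>/dev/null; python3 d.py; for i in 1 2 3; do python3 -m crank '[[1,0,0,0,0,0,6],[1,0,0,0,0,0,6],[1,0,0,0,0,0,0]]'>/dev/null; python3 d.py; done
```

```text
t 19.35 stud-axes mm [-0.66 -0.82 32.88] turn [ 0.2 -0.  32. ] Fstud [  6.9  -3.7 -21.2] Mz 0.03 q6 -1.919 op 0.089
t 19.65 stud-axes mm [-0.42 -1.08 32.89] turn [ 0.2 -0.  44. ] Fstud [  7.9  -4.4 -21.1] Mz 0.01 q6 -1.71 op 0.09
t 19.95 stud-axes mm [-0.13 -1.31 32.93] turn [ 0.2 -0.  56. ] Fstud [  9.3  -6.  -22.6] Mz 0.03 q6 -1.5 op 0.09
t 20.25 stud-axes mm [ 0.18 -1.43 32.93] turn [ 0.2 -0.  68. ] Fstud [  9.7  -6.5 -23.3] Mz 0.05 q6 -1.291 op 0.089
```

```bash
python3 -m crank '[[1,0,-0.05,0,0,0,6],[1,0,0,0,0,0,6],[1,0,0,0,0,0,0]]'>/dev/null; python3 d.py; for i in 1 2; do python3 -m crank '[[1,0,0,0,0,0,5],[1,0,0,0,0,0,5],[1,0,0,0,0,0,0]]'>/dev/null; python3 d.py; done
```

```text
t 20.55 stud-axes mm [ 0.59 -1.57 32.93] turn [ 0.2 -0.1 80. ] Fstud [  9.8  -5.6 -23.4] Mz -0.03 q6 -1.083 op 0.088
t 20.85 stud-axes mm [ 0.89 -1.59 32.94] turn [ 0.3 -0.1 90. ] Fstud [ 10.4  -6.2 -24.3] Mz 0.02 q6 -0.909 op 0.092
t 21.15 stud-axes mm [ 1.19 -1.53 32.96] turn [  0.3  -0.1 100. ] Fstud [ 11.3  -6.4 -26.4] Mz 0.03 q6 -0.734 op 0.091
```

```bash
for i in 1 2 3; do python3 -m crank '[[1,0,0,-0.02,0,0,3],[1,0,0,0,0,0,2],[1,0,0,0,0,0,0]]'>/dev/null; python3 d.py; done
```

```text
t 21.45 stud-axes mm [ 1.37 -1.51 32.93] turn [ 3.000e-01 -1.000e-01  1.049e+02] Fstud [ 11.9  -6.5 -23.8] Mz 0.02 q6 -0.648 op 0.096
t 21.75 stud-axes mm [ 1.51 -1.45 32.9 ] turn [ 3.000e-01 -1.000e-01  1.099e+02] Fstud [ 11.7  -7.2 -22.1] Mz -0.01 q6 -0.56 op 0.09
t 22.05 stud-axes mm [ 1.71 -1.36 32.86] turn [ 3.000e-01 -1.000e-01  1.149e+02] Fstud [ 10.5  -6.1 -20.1] Mz 0.04 q6 -0.473 op 0.088
```

```bash
for i in 1 2 3; do python3 -m crank '[[1,0,0,0,0,0,2],[1,0,0,0,0,0,0]]'>/dev/null; python3 d.py; done
```

```text
t 22.25 stud-axes mm [ 1.75 -1.36 32.86] turn [ 3.000e-01 -1.000e-01  1.169e+02] Fstud [ 11.6  -6.8 -20.9] Mz -0.04 q6 -0.438 op 0.094
t 22.45 stud-axes mm [ 1.83 -1.33 32.87] turn [ 3.000e-01 -1.000e-01  1.189e+02] Fstud [ 12.   -7.6 -20.2] Mz 0.01 q6 -0.403 op 0.095
t 22.65 stud-axes mm [ 1.85 -1.29 32.87] turn [ 3.000e-01 -1.000e-01  1.209e+02] Fstud [ 11.8  -6.5 -20.4] Mz -0.04 q6 -0.368 op 0.092
```

```bash
for i in 1 2 3; do python3 -m crank '[[1,0,0,0,0,0,2],[1,0,0,0,0,0,0]]'>/dev/null; python3 d.py; done
```

```text
t 22.85 stud-axes mm [ 1.89 -1.24 32.87] turn [ 3.000e-01 -1.000e-01  1.229e+02] Fstud [ 11.   -6.7 -20.4] Mz -0.07 q6 -0.333 op 0.089
t 23.05 stud-axes mm [ 1.94 -1.23 32.87] turn [ 3.000e-01 -1.000e-01  1.249e+02] Fstud [ 11.7  -6.  -22. ] Mz 0.06 q6 -0.298 op 0.089
t 23.25 stud-axes mm [ 1.99 -1.18 32.86] turn [ 3.000e-01 -1.000e-01  1.269e+02] Fstud [ 11.4  -7.  -21.3] Mz -0.07 q6 -0.263 op 0.09
```

```bash
python3 v.py 20
```

```text
t 23.25 pos [ 0.555  -0.0804  0.0805] z [ 0.496  0.026 -0.868] y [ 0.727 -0.559  0.399] q [-0.44  -0.04   2.278  0.519  0.494 -0.263] F [-20.1  -8.2  12.7] Ftool [-12.5  -4.9 -21.2] M [-1.12  2.27 -0.49] op 0.09
tipB above foot / lateral (tool axes) mm [-2.  -0.8 22.9]
```

View pics/c20.png

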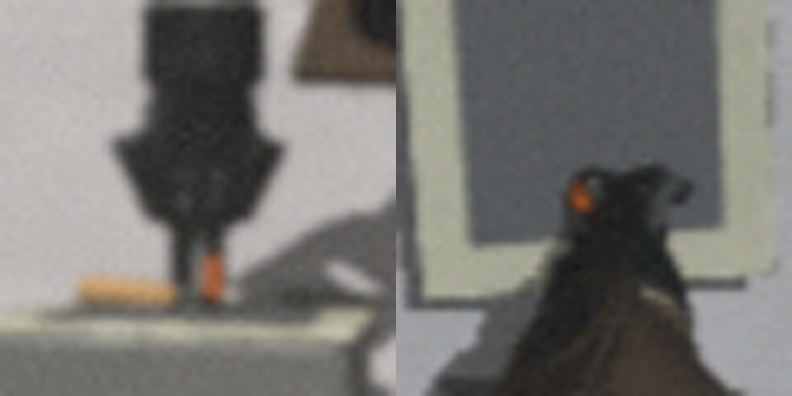

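```bash
for i in 1 2 3 4; do python3 -m crank '[[1,0,0,0,0,0,2],[1,0,0,0,0,0,0]]'>/dev/null; python3 d.py; done
```

```text
t 23.55 stud-axes mm [ 2.06 -1.15 32.88] turn [ 4.000e-01 -1.000e-01  1.288e+02] Fstud [ 12.2  -6.  -21.6] Mz -0.21 q6 -0.229 op 0.089
t 23.75 stud-axes mm [ 2.1  -1.1  32.88] turn [ 4.000e-01 -1.000e-01  1.307e+02] Fstud [ 11.9  -6.1 -21.9] Mz -0.43 q6 -0.195 op 0.094
t 23.95 stud-axes mm [ 2.13 -1.08 32.87] turn [ 4.000e-01 -1.000e-01  1.326e+02] Fstud [ 11.5  -5.4 -20.6] Mz -0.63 q6 -0.161 op 0.087
t 24.15 stud-axes mm [ 2.16 -1.03 32.87] turn [ 4.000e-01 -1.000e-01  1.345e+02] Fstud [ 10.7  -5.5 -20.5] Mz -0.86 q6 -0.127 op 0.092
```

```bash
python3 -m crank '[[1,0,0,0,0,0,-7],[1,0,0,0,0,0,-7],[1,0,0,0,0,0,0]]'>/dev/null; python3 d.py; for i in 1 2; do python3 -m crank '[[1,0,0,-0.1,0,0,0],[1,0,0,-0.05,0,0,0],[1,0,0,0,0,0,0]]'>/dev/null; python3 d.py; done
```

```text
t 24.45 stud-axes mm [ 1.85 -1.26 32.85] turn [ 3.000e-01 -1.000e-01  1.208e+02] Fstud [ 11.   -6.9 -21.6] Mz -0.02 q6 -0.371 op 0.086
t 24.75 stud-axes mm [ 1.91 -1.3  31.94] turn [ 3.00e-01 -1.00e-01  1.21e+02] Fstud [ 7.5 -6.  -9.3] Mz -0.01 q6 -0.366 op 0.091
t 25.05 stud-axes mm [ 1.93 -1.29 30.52] turn [ 3.00e-01 -1.00e-01  1.21e+02] Fstud [ 7.3 -7.  -8.3] Mz -0.05 q6 -0.364 op 0.088
```

```bash
for i in 1 2; do python3 -m crank '[[1,0,0,-0.1,0,0,0],[1,0,0,-0.05,0,0,0],[1,0,0,0,0,0,0]]'>/dev/null; python3 d.py; done
```

```text
t 25.35 stud-axes mm [ 1.98 -1.29 29.09] turn [ 3.00e-01 -1.00e-01  1.21e+02] Fstud [ 6.8 -6.8 -8.6] Mz -0.05 q6 -0.362 op 0.088
t 25.65 stud-axes mm [ 2.08 -1.31 28.37] turn [  0.3  -0.2 121. ] Fstud [ 3.8 -6.3  4.9] Mz 0.01 q6 -0.36 op 0.093
```

It caught in its groove: the force turned from push to pull at about 11.5 mm. Releasing and retreating along the stud axis.

```bash
python3 -m crank '[[0.2,0,0,0.05,0,0,0],[0.2,0,0,0,0,0,0],[0.2,0,0,0,0,0,0],[0.2,0,0,0,0,0,0]]' 20 >/dev/null; python3 d.py;  python3 -m crank '[[0.2,0,0,-1,0,0,0],[0.2,0,0,-2,0,0,0],[0.2,0,0,-3,0,0,0],[0.2,0,0,-3,0,0,0],[0.2,0,0,0,0,0,0]]'>/dev/null; python3 d.py; python3 v.py 21
```

```text
t 26.05 stud-axes mm [-0.59  0.19 27.47] turn [ 0.000e+00 -1.000e-01  1.211e+02] Fstud [-0.8 -0.5  0.3] Mz -0.02 q6 -0.36 op 0.4
t 26.55 stud-axes mm [ -3.96  -1.05 -66.53] turn [ -0.3  -0.6 121. ] Fstud [-0.7 -1.1 -0.3] Mz 0.01 q6 -0.274 op 0.397
t 26.55 pos [ 0.5106 -0.0829  0.1696] z [ 0.506  0.024 -0.862] y [ 0.767 -0.471  0.437] q [-0.499 -0.316  2.324  0.415  0.712 -0.274] F [ 0.5 -1.1  0.6] Ftool [-0.6  1.2 -0.3] M [-0.05  0.22 -0.03] op 0.397
tipB above foot / lateral (tool axes) mm [  1.1   4.6 -76.5]
```

View pics/c21.png

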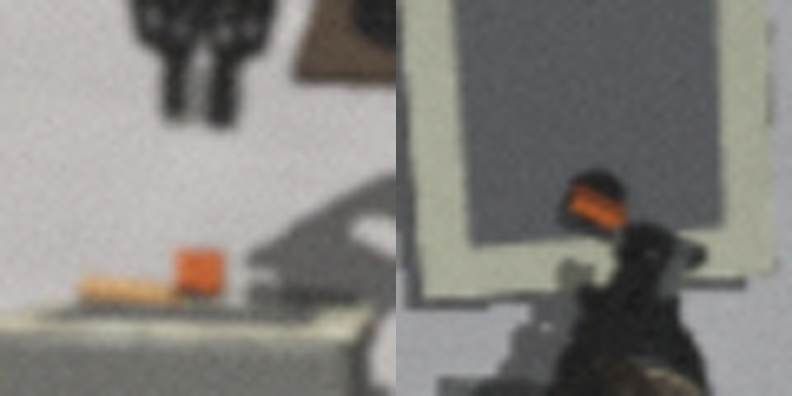

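```bash
python3 -m crank '[[0.2,0,0,-4,0,0,0],[0.2,0,0,-4,0,0,0],[0.2,0,0,-2,0,0,0],[0.2,0,0,0,0,0,0],[0.2,0,0,0,0,0,0]]'>/dev/null; python3 -c "
from h import *
st()
for k in('scene','top'):
  a=cv2.imread('pics/%s0.png'%k);snap(k,k+'22.png');b=cv2.imread('pics/%s22.png'%k)
  cv2.imwrite('pics/z_'+k+'.png',cv2.resize(b[110:270,110:420],(775,400),interpolation=2))
  print(k,place_of('wing',k)[:1])
  for t in('cheese_a','brush','bottle','jar','tub'):
    print(t,[(np.round(d['location'],1).tolist(),round(d['p'],2)) for d in place_of(t,k)][:3])
"
```

```text
t 27.15 pos [ 0.4592 -0.0845  0.2493] z [ 0.498  0.029 -0.867] y [ 0.771 -0.472  0.427] q [-0.578 -0.554  2.328  0.368  0.967 -0.243] F [ 0.3 -0.3 -0.2] Ftool [-0.2  0.3  0.3] M [0.   0.23 0.05] op 0.399
scene [{'location': [232.5, 198.3], 'p': 0.61}]
cheese_a [([135.2, 218.9], 0.97), ([277.9, 224.7], 0.95), ([185.4, 219.9], 0.92)]
brush [([235.3, 208.5], 0.68), ([133.5, 217.7], 0.21)]
bottle [([369.2, 232.0], 0.86), ([185.2, 220.0], 0.18)]
jar [([365.9, 203.9], 0.45)]
tub [([135.3, 194.7], 0.86), ([229.4, 199.2], 0.25)]
top [{'location': [281.3, 186.9], 'p': 0.43}]
cheese_a [([375.7, 180.6], 0.68), ([231.7, 192.1], 0.65), ([326.4, 188.7], 0.58)]
brush [([281.6, 223.2], 0.79)]
bottle [([142.2, 195.7], 0.53), ([324.7, 188.6], 0.31)]
jar [([142.6, 229.1], 0.66), ([375.9, 178.9], 0.49)]
tub [([397.8, 230.0], 0.96)]
```

View pics/z_top.png

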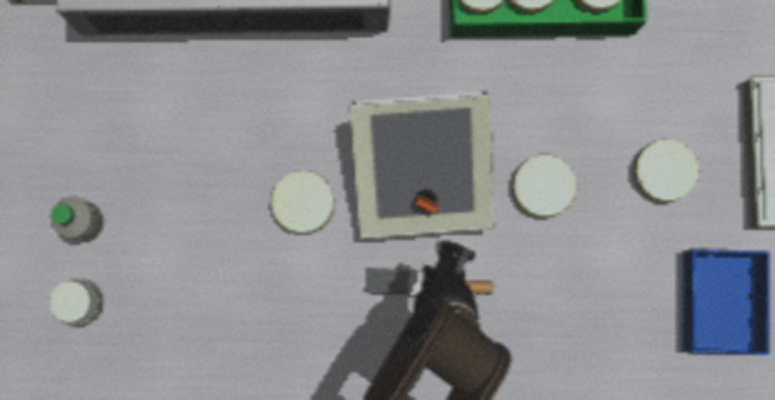

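View pics/z_scene.png

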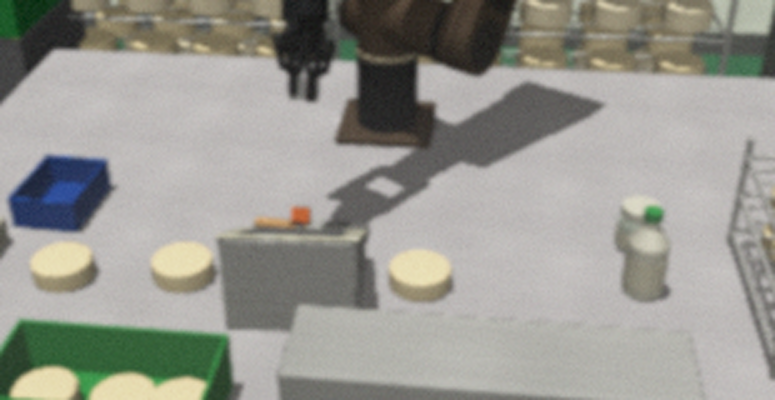

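The cover is shut, the wing stays drawn in and is turned crosswise, and nothing has moved: in the top view the cheeses are still at (302,202), (545,185) and (667,170) in the crop. The arm is clear, so I'm handing in.

```bash
python3 -c "
from plant import *
print(sign_off())"
```

```text
the job is handed in; nothing more can be done
None
```

The cover is shut and the stud is locked in its groove. I handed the job in at about 27 s of the 67 s allowed; the hand-in reports no verdict.

**What I did**
- **Cover:** I folded it down with the closed fingertips until it met its stop. The contact force climbed to about 25 N along the shut cover's normal.
- **Slot:** I gripped the wing, pressed with about 14 N and turned clockwise. At about 15–20° the force fell to about 4 N, and the stud then went through to its hard stop.
- **Lock:** I kept it pressed and turned until I felt the turn stop at about 127°, then came back to 121° and eased off. The stud followed past the 14 mm rest position and caught at about 11.5 mm, where the force changed from push to pull.
- **Release:** I opened the gripper and retreated along the stud's axis.

**Last checks**
- **Stud:** after release, the wing top sits about 3 px lower in the scene picture than before, which fits 11.5 mm drawn in. The picture alone cannot clearly tell 11.5 from 14 mm; the force test is what separates them.
- **Cover:** it shows shut in both views.
- **Bystanders:** all are where they stood, to the eye. The brush is partly hidden by the gripper and its shadow.
- **Robot:** it is clear of everything and the force reads about zero.

**What disagreed**
- **Fingertip position:** in the pictures and on contact, the fingertips were about 27 mm less far forward than the TCP reading plus `tip_extent`. I went by contact and pictures instead.
- **High press:** one press on the receiver plate briefly reached about 50 N at the wrist, which is under the 120 N limit. I backed it off.

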